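# Clear a jammed fuse link from the gravity chute

## Task

A fuse link has turned crosswise and jammed in the throat of the gravity chute, its blades caught under the yellow lips. Push it back up the slope until it lies flat on the level loading tray, without forcing it up against the lips, then lift it out and lay it gently, flat, inside the red quarantine tray. Let go of it there and leave the other stock as it is.

Things in the scene. Friction and masses are not known exactly. Their poses are not given: they have to be found in the camera images.
- fuse: Jammed fuse link, 0.28-0.5 kg: white ceramic block with steel end plates, 46 (its x) x 72 (its y) x 34 mm high, red dot on top, and a flat brass blade at each end along y (22 wide, 6 thick, at mid height): 140 mm long over all. Origin: centre of underside; z up. At the start it lies label up on the slope, x down the chute, y across it, blade ends wedged on the tapering walls and under the lips.
- chute: Fixed blue gravity chute on legs. Origin on the bench below the middle of the crest (edge between level loading tray and slope). z up; x level, pointing down the chute; y across. The loading tray is flat, floor at z = 137 mm, from x = 0 back to an open edge at x = -120 mm (a part pushed further falls off), 200 mm wide between 29 mm high side walls. A part left on it stays.
- throat (a point): Point on the slope's surface midway between the walls, 50 mm down the slope from the crest, about where the fuse link's origin sits jammed; axes as the chute's. The bare metal slope falls 22 degrees towards +x and is slippery: a fuse link let go on it slides back down.
- lane (a point): Point on the slope's surface on the chute's midline, 130 mm down from the crest (axes as the chute's). The 29 mm high side walls taper evenly from 200 mm apart at the crest to 72 mm here, then run parallel to an end stop 285 mm down. From the fuse link down to the stop the chute is empty and open from above: room for shut fingers to go in behind the fuse link's lower side and push.
- lips: Two yellow in-turned lips of the chute (fixed; origin and axes as the chute's): strips 3 mm thick, 26 to 29 mm above the slope, reaching about 22 mm inwards from the tapering walls, from the crest to 80 mm down the slope. They hold the blades down; the ceramic body stands 5 mm proud in the gap between them. None over the loading tray.
- tray: Red open quarantine tray, fixed on the bench left or right of the chute: outside 150 mm (its x) x 210 mm (its y), 36 mm high, walls 4 mm, floor 4 mm above the bench, a 20 x 70 mm grip tab on its -x rim. Origin: centre of its underside, z up. The fuse link fits with its long axis along the tray's y.
- bin: Yellow stock bin with other fuse links in it, 150 x 210 x 80 mm, 2.2 kg, on the other side of the chute from the tray. Origin: centre of its underside. To be left alone.
- junction_box: Grey steel junction box with a dark cover, 124 x 174 x 65 mm, 0.9 kg. Origin: centre of its underside. To be left alone.
- carton: Sealed cardboard carton, 120 x 170 x 90 mm, 0.6 kg. Origin: centre of its underside. To be left alone.
Not all that is in view belongs to the job. Of the things that look like the fuse, the middle-sized one is meant.

How it is judged:
By the outcome, as a careful person would: the job done as asked, in the order asked, and still so for the second after the job is handed in, with the robot touching nothing.
It also fails if it takes over 69 s, if anything falls off the work surface, if the arm or the gripper's body presses on something with over 40 N, if the wrist force passes 120 N, or if a joint passes its speed limit or range.

## Robot

A 6-joint arm with a two-finger parallel gripper is mounted at the origin on the work surface. World frame = base frame: x ahead of the robot, y to its left, z up, the work surface at z = 0. Lengths are in m, angles in rad, forces in N, time in s.
With the tool pointing down it reaches from about 0.325 to 0.85 m from the base axis. Payload 4.4 kg.
Tool frame: the origin (TCP) lies between the finger pads; the fingertips stand r.tcp_to_tips ahead of it and the grasp point (between the pads) lies 2 mm behind it (r.tcp_to_tips is the distance from the TCP to the fingertips, in m); z points along the fingers, y is the line along which they close (so a half turn about z gives the same grasp; the last joint's range is limited). The gripper opens to 94 mm and grips with 3 to 60 N. Pads are 16 mm wide; open, the fingers measure 119 mm over their backs; the gripper's body (75 mm by 177 mm) begins 78 mm behind the grasp point.
Start: joints at [-1.341, 0.207, 1.542, -0, 1.393, -0.15], TCP at [0.213, -0.534, 0.222] pointing down, gripper open.
Joint ranges: [-2.73, 2.73], [-0.86, 2.22], [0.23, 2.46], [-1.11, 4.25], [0.08, 2.63], [-2.82, 2.82]. Speed limits (rad/s): [2.79, 2.79, 3.14, 3.14, 3.14, 3.14].

## Interface

Orientations are given as a 3x3 rotation matrix whose columns are the frame's x, y, z axes.
In Python, from bench import readout, eyes, r gives the robot as it stands. The module is installed in compiled form; this text tells all that it offers.
- The arm moves only by the tool arm_command, never from a script. Its arguments are lists of equal length, an entry for each row: "xyz": the shift along the tool's x, y, z in mm, a list of three; "delta_rot": the turn, a rotation vector about the tool's x, y, z in degrees, a list of three. In form: {"xyz": [[dx, dy, dz], ...], "delta_rot": [[wx, wy, wz], ...]}. A call has exactly 10 rows; each row shifts and turns the commanded pose from where the row before left it, along the tool's axes as they then stand; what a row does not reach is not made up. A row lasts 1/8 s, in which the tool goes at most 62.5 mm and 10.7 degrees, less where a joint would pass 70% of its speed; a pose out of reach is approached as far as the arm can. A call is refused whole if a number of a shift passes 62.5 or a number of a turn 10.7, either way. A call with a gripper value outside its range is refused whole. "claw" is the opening, from 0 (shut) to 1 (fully open), set as the call begins (left out, the last holds). The fingers move at their own pace and stop on an object; the grip force is fixed at half the most. Time passes only in rows, so rows that do not move let the fingers close, or fill a call up. It gives the time, the measured TCP pose, the force, the opening and the grip force at its end, in the units of the state.
- readout.get_state(): the state, without advancing time (a new reading comes with each control period).
- eyes.camera(name): name is "scene" or "top" or "wrist"; returns a dict with "pixels" (400x640x3 uint8, red, green, blue), "fx", "fy", "cx", "cy" (pixels), "R" (3x3) and "t" (3): a world point X has camera coordinates R X + t. Camera axes: x right, y down, z forward; pixel columns grow to the right and rows downward; lengths in m; the calibration is good to about 2 mm. A picture is of the moment at which its call begins. There is no depth.
- r.job_done(): hands the job in; it is judged then, once.
The state is a dict: "time": time; "joint_positions": joint angles; "qvel": joint speeds; "joint_torque": joint torques, N m; "ee_pos": TCP position; "orientation": TCP orientation; "contact_force": force on the tool from outside, world axes, zero at the start; "torque": the same for the moment, N m; "finger_gap": opening from 0.0 (shut) to 1.0 (fully open); "grip_force": force on a finger pad.
Only numpy, scipy, OpenCV 4.12 (cv2) and the standard library are available. Lean on these libraries where they do the work, as an engineer would, in place of code of your own. Each camera call takes 0.05 s, during which the arm holds its last target. There are 200 camera calls.

## Working session

There is one attempt and no reset: what is moved stays moved. The work goes in short steps, Python scripts to look and compute and a tool call to move; the robot and the scene stay as the last step left them, time stands still between calls to the robot, and variables do not carry over. Pictures are saved under pics/ and viewed, at most 10 in all, crops included, and the job is handed in when it is done.

Besides the shell and the picture viewer there is one more tool, called as name(argument=value, ...) on one line, values as JSON. arm_command: Moves the arm, as the interface text tells. Its arguments: {"type":"object","properties":{"xyz":{"type":"array"},"delta_rot":{"type":"array"},"claw":{"type":"number"}},"required":["xyz","delta_rot"]}

```bash
mkdir -p pics; cat > h.py <<'E'
import numpy as np, cv2, pickle
from bench import readout, eyes, r
def snap(name, fn):
    c=eyes.camera(name); pickle.dump(c,open(f'pics/{fn}.pkl','wb'))
    cv2.imwrite(f'pics/{fn}.png',c['pixels'][:,:,::-1]); return c
def ray(c,u,v):
    R=np.array(c['R']);t=np.array(c['t']).ravel()
    return -R.T@t, R.T@np.array([(u-c['cx'])/c['fx'],(v-c['cy'])/c['fy'],1])
def onz(c,u,v,z):
    o,d=ray(c,u,v); return o+d*(z-o[2])/d[2]
def proj(c,X):
    p=np.array(c['R'])@np.array(X)+np.array(c['t']).ravel(); return p[0]/p[2]*c['fx']+c['cx'],p[1]/p[2]*c['fy']+c['cy']
E
python3 - <<'E'
from h import *
np.set_printoptions(precision=3,suppress=True)
for n in ['scene','top']:
    c=snap(n,n+'0'); print(n,ray(c,c['cx'],c['cy']),c['fx'])
s=readout.get_state();print(s,r.tcp_to_tips)
a=[cv2.imread(f'pics/{n}0.png') for n in('scene','top')]
E
```

```text
scene (array([ 1.456, -0.011,  0.801]), array([-0.799, -0.001, -0.601])) 435.9462696363287
top (array([0.38 , 0.006, 1.12 ]), array([ 0.132,  0.005, -0.991])) 478.42583202993626
{'time': 0.1, 'joint_positions': array([-1.341,  0.207,  1.543, -0.   ,  1.393, -0.15 ]), 'qvel': array([ 0.001, -0.   , -0.003,  0.001,  0.001,  0.   ]), 'joint_torque': array([ -0.   , -37.186, -28.229,   0.07 ,   0.031,  -0.   ]), 'ee_pos': array([ 0.213, -0.533,  0.221]), 'orientation': array([[ 0.929,  0.371, -0.   ],
       [ 0.371, -0.929,  0.002],
       [ 0.   , -0.002, -1.   ]]), 'contact_force': array([0.513, 0.034, 0.003]), 'torque': array([-0.022,  0.012,  0.018]), 'grip_force': 0.0, 'finger_gap': 1.001644217231326} 0.017
```

View pics/top0.png

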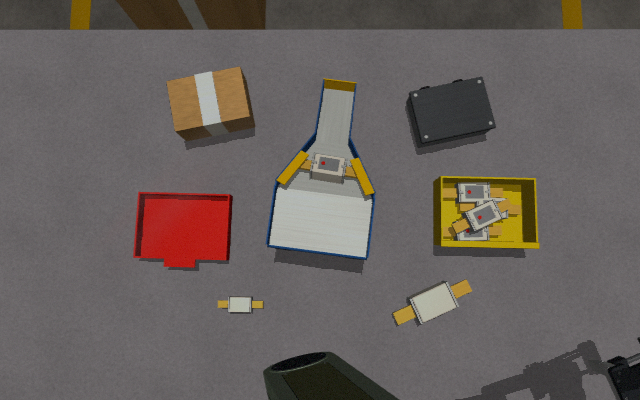

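View pics/scene0.png

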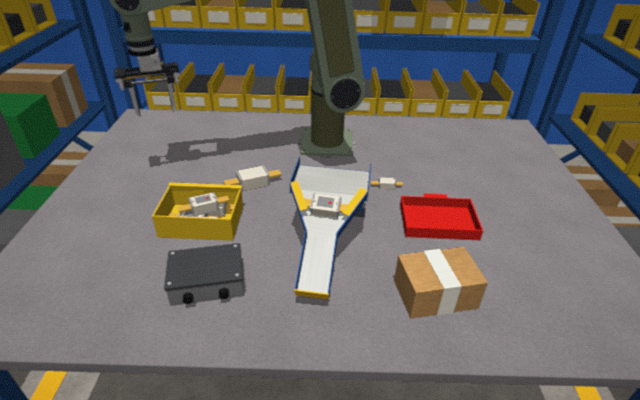

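Candidates for the fuse in the top view: the one in the chute (329,165), a small one on the bench (240,304), a large one on the bench (432,302), and the ones in the bin (475,193), (485,215), (472,235). The one wedged in the chute, middle-sized with a red dot, is the one I want. I'll check it in a close crop and measure.

```bash
python3 - <<'E'
from h import *
np.set_printoptions(precision=3,suppress=True)
T=pickle.load(open('pics/top0.pkl','rb'));S=pickle.load(open('pics/scene0.pkl','rb'))
def masks(c):
    p=c['pixels'].astype(int); R,G,B=p[...,0],p[...,1],p[...,2]
    return dict(red=(R>120)&(G<70)&(B<70), blue=(B>R+40)&(B>70), yel=(R>150)&(G>100)&(B<80))
m=masks(T)
for k in('red','blue','yel'):
    n,l,st,ce=cv2.connectedComponentsWithStats(m[k].astype(np.uint8))
    for i in range(1,n):
        if st[i,4]>=5 and st[i,1]>30:
            x,y,w,h,a=st[i]
            cn=cv2.findContours((l==i).astype(np.uint8),0,2)[0][0]
            print(k,st[i],ce[i], cv2.approxPolyDP(cn,2.5,True).reshape(-1,2).tolist() if a>60 else '')
p=S['pixels'][190:215,310:345].astype(int)
rd=(p[...,0]>120)&(p[...,1]<90)&(p[...,2]<90); v,u=np.nonzero(rd); print('scene dot',u.mean()+310,v.mean()+190,len(u))
a=cv2.resize(T['pixels'][70:265,255:390,::-1],None,fx=3,fy=3,interpolation=2)
b=cv2.resize(S['pixels'][150:300,280:380,::-1],None,fx=3.5,fy=3.5,interpolation=2)
o=np.zeros((600,790,3),np.uint8);o[:a.shape[0],:a.shape[1]]=a;o[:b.shape[0],415:415+b.shape[1]]=b
cv2.imwrite('pics/crop.png',o)
E
```

```text
red [321 161   4   4   9] [322.778 162.444] 
red [468 190   3   4  11] [468.909 191.636] 
red [ 133  192   97   76 5609] [183.487 229.375] [[138, 192], [133, 257], [162, 257], [164, 266], [191, 267], [195, 259], [225, 259], [229, 194]]
red [478 216   4   3  10] [479.5 216.8] 
blue [300  80  24  70 106] [315.321 117.33 ] [[323, 80], [315, 131], [300, 149], [315, 133]]
blue [349  85  12  74 100] [353.1  126.41] [[355, 85], [349, 138], [360, 158], [350, 138]]
blue [295 151   5   5   5] [297. 153.] 
blue [289 158   5   5   5] [291. 160.] 
blue [284 164   5   5   5] [286. 166.] 
blue [279 170   5   5   5] [281. 172.] 
blue [266 181  11  63 117] [270.632 211.538] [[276, 181], [266, 243]]
blue [267 194 108  66 324] [334.833 242.917] [[374, 194], [366, 258], [267, 245], [364, 259], [368, 256]]
yel [ 213   67   36   54 1288] [230.99   93.538] [[239, 67], [213, 72], [213, 75], [222, 76], [214, 78], [216, 91], [221, 97], [218, 98], [223, 112], [220, 114], [225, 117], [222, 120], [248, 115], [245, 113], [247, 108]]
yel [167  76  33  44 731] [183.368  95.502] [[193, 76], [167, 83], [169, 94], [17
[... 1011 characters left out ...]
, [447, 228], [451, 223], [456, 232], [468, 226], [464, 219], [451, 223], [460, 214], [456, 213], [454, 201], [442, 200], [444, 196], [456, 196], [455, 189], [442, 187], [442, 177], [533, 178], [537, 241], [535, 178]]
yel [460 204  14   7  84] [465.905 206.595] [[460, 204], [461, 210], [473, 207], [473, 204]]
yel [451 280  21  18 220] [460.873 288.4  ] [[466, 280], [451, 286], [456, 297], [471, 290]]
yel [218 301  10   7  64] [222.297 303.766] [[218, 301], [218, 307], [227, 306], [227, 301]]
yel [252 301  11   7  77] [257. 304.] [[252, 301], [252, 307], [262, 307], [262, 301]]
yel [393 305  22  20 240] [403.775 314.633] [[410, 305], [393, 313], [398, 324], [414, 316]]
scene dot 329.5 202.5 4
```

View pics/crop.png

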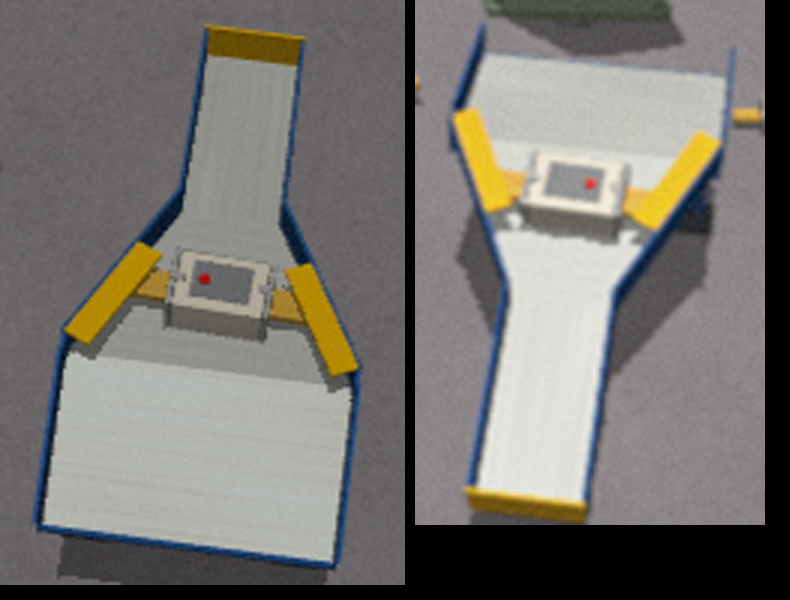

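The crop confirms the choice. The fuse in the chute is label up, with its centre near top pixel (329,164). Its blades, at (306,164) and (349,171), are under the lips, and the crest runs from (276,181) to (374,194).

```bash
python3 - <<'E'
from h import *
np.set_printoptions(precision=4,suppress=True)
T=pickle.load(open('pics/top0.pkl','rb'));S=pickle.load(open('pics/scene0.pkl','rb'))
P=lambda u,v,z:onz(T,u,v,z)[:2]
CL,CR=P(276,181,.166),P(374,193.5,.166); BL,BR=P(266,244,.166),P(367,257,.166)
print('crest',CL,CR,np.linalg.norm(CL-CR),'back',BL,BR,np.linalg.norm(BL-BR),'len',np.linalg.norm(CL-BL),np.linalg.norm(CR-BR))
yv=(CL-CR)+(BL-BR); ys=np.degrees(np.arctan2(yv[1],yv[0]))-90
xv=(CL-BL)+(CR-BR); xs=np.degrees(np.arctan2(xv[1],xv[0])); print('yaw',ys,xs)
# end-stop top: 285 down, normal height 29
d=.285;z=.137-d*np.sin(np.radians(22))+.029*np.cos(np.radians(22))
E_=P(340,81,z); C=(CL+CR)/2; print('end',E_,'crest mid',C,'yaw axis',np.degrees(np.arctan2(*(E_-C)[::-1])),np.linalg.norm(E_-C))
zc=.137-.05*np.sin(np.radians(22))+.034*np.cos(np.radians(22))
F=P(329,164.3,zc);print('fuse top',F,zc)
# dot triangulation
o1,d1=ray(T,322.8,162.4);o2,d2=ray(S,329.5,202.5)
s=np.linalg.lstsq(np.c_[d1,-d2],o2-o1,rcond=None)[0];print('dot',o1+d1*s[0],o2+d2*s[1])
b=P(306.3,164.3,zc-.012),P(349.3,171.3,zc-.012);print('blades',b)
t=[P(*q,.036) for q in [(137.5,192),(230,194),(133,257.5),(225.5,259.5)]]
print('tray',t,np.mean(t,0),np.linalg.norm(t[0]-t[1]),np.linalg.norm(t[0]-t[2]))
E
```

```text
crest [0.5382 0.1029] [ 0.5129 -0.0948] 0.19929444964904727 back [0.4114 0.121 ] [ 0.3861 -0.0793] 0.20189161923573132 len 0.1281088756456916 0.12775043348964327
yaw -7.240874508555848 -7.522911380107533
end [ 0.791  -0.0309] crest mid [0.5255 0.0041] yaw axis -7.504558091263172 0.2677063662372673
fuse top [ 0.5759 -0.0044] 0.14979392138447517
dot [0.5801 0.0084 0.1486] [0.5801 0.0089 0.1486]
blades (array([0.5783, 0.0429]), array([ 0.5635, -0.0469]))
tray [array([0.5339, 0.4335]), array([0.5295, 0.2211]), array([0.3849, 0.4358]), array([0.3808, 0.2272])] [0.4573 0.3294] 0.21247298215425015 0.1490130706345698
```

```bash
cat >> h.py <<'E'
from scipy.spatial.transform import Rotation as Ro
YAW=np.radians(-7.4); xc=np.array([np.cos(YAW),np.sin(YAW),0]); yc=np.array([-np.sin(YAW),np.cos(YAW),0]); Z=np.array([0,0,1.])
def tool(tilt=0,yaw=None):
    x,y=(xc,yc) if yaw is None else (np.array([np.cos(yaw),np.sin(yaw),0]),np.array([-np.sin(yaw),np.cos(yaw),0]))
    R=np.c_[y,x,-Z]; return R@Ro.from_rotvec([np.radians(tilt),0,0]).as_matrix()
a22=np.radians(22); n=np.sin(a22)*xc+np.cos(a22)*Z; down=np.cos(a22)*xc-np.sin(a22)*Z
def rows(pt,Rt,N=10,p0=None,R0=None):
    s=readout.get_state(); p=s['ee_pos'] if p0 is None else p0; R=s['orientation'] if R0 is None else R0
    w=Ro.from_matrix(R.T@Rt).as_rotvec()/N; d=(np.array(pt)-p)/N
    for i in range(N):
        print(np.round(R.T@d*1000,1).tolist(),np.round(np.degrees(w),2).tolist()); R=R@Ro.from_rotvec(w).as_matrix()
E
python3 - <<'E'
from h import *
F=np.array([.5765,-.004,.1495])
rows([.42,-.25,.30],tool(0)); print('hover'); rows(F+.09*n,tool(22),10,np.array([.42,-.25,.30]),tool(0))
E
```

```text
[29.7, -18.7, -7.8] [-0.01, -0.01, -6.08]
[31.5, -15.4, -7.8] [-0.01, -0.01, -6.08]
[33.0, -12.0, -7.8] [-0.01, -0.01, -6.08]
[34.1, -8.4, -7.8] [-0.01, -0.01, -6.08]
[34.8, -4.7, -7.8] [-0.01, -0.01, -6.08]
[35.1, -1.0, -7.8] [-0.01, -0.01, -6.08]
[35.0, 2.7, -7.8] [-0.01, -0.01, -6.08]
[34.5, 6.4, -7.9] [-0.01, -0.01, -6.08]
[33.6, 10.0, -7.9] [-0.01, -0.01, -6.08]
[32.4, 13.5, -7.9] [-0.01, -0.01, -6.08]
hover
[26.4, 15.7, 6.7] [2.2, -0.0, 0.0]
[26.4, 16.0, 6.1] [2.2, -0.0, 0.0]
[26.4, 16.2, 5.5] [2.2, -0.0, 0.0]
[26.4, 16.4, 4.9] [2.2, -0.0, 0.0]
[26.4, 16.6, 4.2] [2.2, -0.0, 0.0]
[26.4, 16.7, 3.6] [2.2, -0.0, 0.0]
[26.4, 16.8, 2.9] [2.2, -0.0, 0.0]
[26.4, 16.9, 2.3] [2.2, -0.0, 0.0]
[26.4, 17.0, 1.6] [2.2, -0.0, 0.0]
[26.4, 17.1, 1.0] [2.2, -0.0, 0.0]
```

arm_command(xyz=[[30, -19, -8], [31, -15, -8], [33, -12, -8], [34, -8, -8], [35, -5, -8], [35, -1, -8], [35, 3, -8], [34, 6, -8], [34, 10, -8], [32, 13, -8]], delta_rot=[[0, 0, -6.1], [0, 0, -6.1], [0, 0, -6.1], [0, 0, -6.1], [0, 0, -6.1], [0, 0, -6.1], [0, 0, -6.1], [0, 0, -6.1], [0, 0, -6.1], [0, 0, -6]], claw=1)

```text
time: 1.35
ee_pos: [0.4193, -0.2497, 0.3022]
orientation: [[0.124, 0.992, -0.001], [0.992, -0.124, 0.001], [0.001, -0.001, -1.0]]
contact_force: [0.3, -0.4, -0.4]
finger_gap: 1.0
grip_force: 0.0
```

arm_command(xyz=[[26.4, 16, 6.5], [26.4, 16, 6], [26.4, 16, 5.5], [26.4, 16.4, 5], [26.4, 16.6, 4], [26.4, 16.7, 3.5], [26.4, 17, 3], [26.4, 17, 2], [26.4, 17, 1.5], [26.4, 17, 1]], delta_rot=[[2.2, 0, 0], [2.2, 0, 0], [2.2, 0, 0], [2.2, 0, 0], [2.2, 0, 0], [2.2, 0, 0], [2.2, 0, 0], [2.2, 0, 0], [2.2, 0, 0], [2.2, 0, 0]])

```text
time: 2.6
ee_pos: [0.6093, -0.0084, 0.2352]
orientation: [[0.128, 0.919, -0.374], [0.992, -0.118, 0.048], [-0.0, -0.377, -0.926]]
contact_force: [-0.2, 0.2, -0.2]
finger_gap: 1.001
grip_force: 0.0
```

```bash
python3 - <<'E'
from h import *
np.set_printoptions(precision=4,suppress=True)
s=readout.get_state();print(s['ee_pos'],s['contact_force'],s['time']);print(s['orientation'],tool(22))
c=snap('wrist','w1');print(ray(c,320,200))
F=np.array([.5765,-.004,.1495]);print(proj(c,F))
E
```

```text
[ 0.6093 -0.0084  0.2352] [-0.2446  0.1619 -0.1936] 2.6
[[ 0.1277  0.9187 -0.3737]
 [ 0.9918 -0.1183  0.048 ]
 [-0.0001 -0.3768 -0.9263]] [[ 0.1288  0.9195 -0.3715]
 [ 0.9917 -0.1194  0.0482]
 [ 0.     -0.3746 -0.9272]]
(array([0.6789, 0.056 , 0.3856]), array([-0.3968, -0.2066, -0.8944]))
(np.float64(323.7599227062981), np.float64(207.06008349076333))
```

View pics/w1.png

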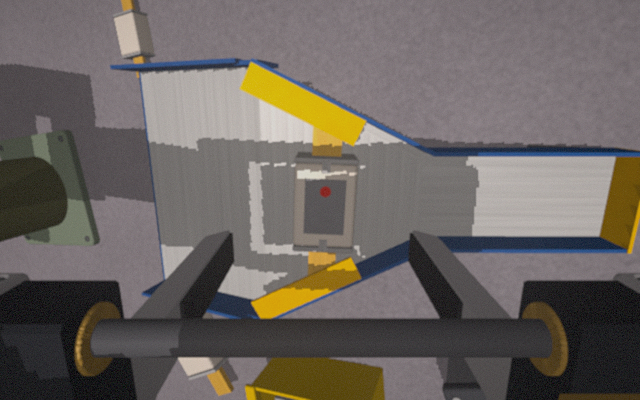

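The wrist view shows the body centred at about (325,206), against a predicted (324,207). It is aligned, and both finger gaps are clear. I'll straddle it.

arm_command(xyz=[[0, 0, 15], [0, 0, 15], [0, 0, 15], [0, 0, 12], [0, 0, 12], [0, 0, 9], [0, 0, 8], [0, 0, 6], [0, 0, 5], [0, 0, 3]], delta_rot=[[0, 0, 0], [0, 0, 0], [0, 0, 0], [0, 0, 0], [0, 0, 0], [0, 0, 0], [0, 0, 0], [0, 0, 0], [0, 0, 0], [0, 0, 0]])

```text
time: 3.9
ee_pos: [0.5719, -0.0044, 0.1432]
orientation: [[0.128, 0.92, -0.371], [0.992, -0.118, 0.048], [0.0, -0.375, -0.927]]
contact_force: [-0.1, -0.4, 0.8]
finger_gap: 1.0
grip_force: 0.0
```

arm_command(xyz=[[0, -3, 0], [0, -3, 0], [0, -3, 0], [0, -3, 0], [0, -2, 0], [0, -2, 0], [0, -2, 0], [0, -2, 0], [0, 0, 0], [0, 0, 0]], delta_rot=[[0, 0, 0], [0, 0, 0], [0, 0, 0], [0, 0, 0], [0, 0, 0], [0, 0, 0], [0, 0, 0], [0, 0, 0], [0, 0, 0], [0, 0, 0]])

```text
time: 5.15
ee_pos: [0.5535, -0.0021, 0.1509]
orientation: [[0.128, 0.92, -0.372], [0.992, -0.118, 0.048], [0.0, -0.375, -0.927]]
contact_force: [0.3, 0.1, 0.3]
finger_gap: 0.996
grip_force: 0.0
```

```bash
python3 - <<'E'
from h import *
np.set_printoptions(precision=4,suppress=True)
s=readout.get_state();F=np.array([.5765,-.004,.1495]);d=s['ee_pos']-F
print(d@down,d@yc,d@n,s['contact_force'])
a=snap('wrist','w2')['pixels']; b=snap('scene','s2')['pixels'][150:260,260:400]
o=np.zeros((400,790,3),np.uint8);o[:300,:480]=cv2.resize(a,(480,300));o[:240,485:790]=cv2.resize(b,(305,240));cv2.imwrite('pics/v2.png',o[:300,:,::-1])
E
```

```text
-0.021891863547721723 -0.0010844196953781258 -0.007331946876568921 [0.2576 0.1145 0.2915]
```

View pics/v2.png

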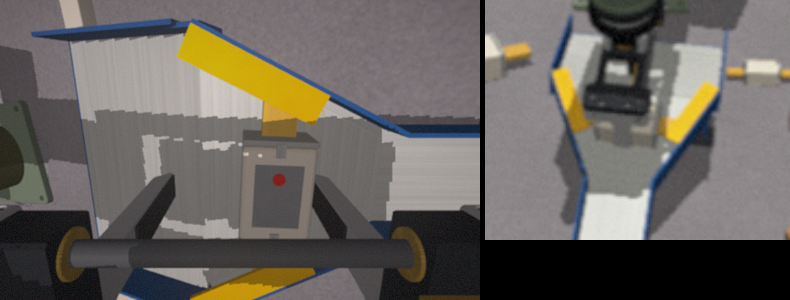

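The lower finger is right at the fuse's lower side. I'll drop 3 mm and push slowly up the slope.

arm_command(xyz=[[0, 0, 3], [0, -2, 0], [0, -2, 0], [0, -2, 0], [0, -2, 0], [0, -2, 0], [0, -2, 0], [0, -2, 0], [0, -2, 0], [0, -2, 0]], delta_rot=[[0, 0, 0], [0, 0, 0], [0, 0, 0], [0, 0, 0], [0, 0, 0], [0, 0, 0], [0, 0, 0], [0, 0, 0], [0, 0, 0], [0, 0, 0]])

```text
time: 6.5
ee_pos: [0.5357, 0.0002, 0.1549]
orientation: [[0.128, 0.92, -0.372], [0.992, -0.118, 0.048], [-0.0, -0.375, -0.927]]
contact_force: [1.4, -0.0, -2.7]
finger_gap: 0.999
grip_force: 1.0
```

```bash
python3 - <<'E'
from h import *
np.set_printoptions(precision=4,suppress=True)
s=readout.get_state();F=np.array([.5765,-.004,.1495]);d=s['ee_pos']-F
f=s['contact_force']
print(d@down,d@yc,d@n,'f',f@down,f@yc,f@n, s['torque'])
c=snap('wrist','w3')
p=c['pixels'].astype(int);rd=(p[...,0]>110)&(p[...,1]<70)&(p[...,2]<70);rd[:180]=0;rd[300:]=0
v,u=np.nonzero(rd);print(u.mean(),v.mean(),len(u))
o,dd=ray(c,u.mean(),v.mean());X=o+dd*(((F-o)@n)/(dd@n));print('dot now',X,'moved from', np.array([.5801,.0085,.1486]),(X-[.5801,.0085,.1486])@down)
E
```

```text
-0.04004643429783748 -0.001085909095173331 -0.01034443519888426 f 2.2597952273040587 0.14392974299003386 -1.954753195849696 [-0.1144 -0.5092  0.0084]
374.2533936651584 244.01357466063348 221
dot now [0.5629 0.0087 0.1556] moved from [0.5801 0.0085 0.1486] -0.018460835338077568
```

The fuse is moving freely, 18 mm up with 2 N of force. I'll continue with a slight downward bias so it isn't lifted.

arm_command(xyz=[[0, -1, 1], [0, -3, 0.5], [0, -3, 0.3], [0, -3, 0], [0, -3, 0], [0, -3, 0], [0, -3, 0], [0, -3, 0], [0, -2, 0], [0, -1, 0]], delta_rot=[[0, 0, 0], [0, 0, 0], [0, 0, 0], [0, 0, 0], [0, 0, 0], [0, 0, 0], [0, 0, 0], [0, 0, 0], [0, 0, 0], [0, 0, 0]])

```text
time: 7.8
ee_pos: [0.512, 0.0033, 0.1626]
orientation: [[0.128, 0.92, -0.372], [0.992, -0.118, 0.048], [-0.0, -0.375, -0.927]]
contact_force: [4.5, 0.1, 2.0]
finger_gap: 1.005
grip_force: 1.8
```

```bash
cat >> h.py <<'E'
def stat(fn,hplane=None):
    np.set_printoptions(precision=4,suppress=True)
    s=readout.get_state();F=np.array([.5765,-.004,.1495]);d=s['ee_pos']-F;f=s['contact_force']
    print('s,y,n',d@down,d@yc,d@n,'f',f@down,f@yc,f@n)
    c=snap('wrist',fn);p=c['pixels'].astype(int);rd=(p[...,0]>110)&(p[...,1]<70)&(p[...,2]<70);rd[:150]=0;rd[330:]=0;rd[:,:250]=0;rd[:,450:]=0
    v,u=np.nonzero(rd);o,dd=ray(c,u.mean(),v.mean());X=o+dd*(((F-o)@n)/(dd@n)) if hplane is None else o+dd*(hplane-o[2])/dd[2]
    print('dot px',u.mean(),v.mean(),len(u),X,'along',(X-[.5801,.0085,.1486])@(down if hplane is None else xc)); return c
E
python3 -c "
from h import *
stat('w4')"
```

```text
s,y,n -0.06505865673126113 -0.0010970713042811864 -0.012149139874866446 f 3.3788638768597634 0.6983934635383625 3.4707164910583512
dot px 374.8938053097345 245.6504424778761 226 [0.54   0.0116 0.165 ] along -0.043407130480800415
```

View pics/w4.png

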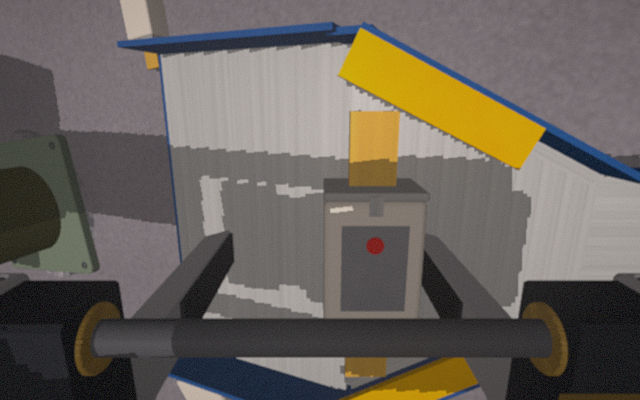

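The fuse is straight, its blades at (374,150) and (365,365) are just clear of the lips, and its centre is at the crest. Next I bring it over the crest while levelling the tool about the lower fingertip.

```bash
cat > p.py <<'E'
from h import *
s=readout.get_state();R=s['orientation'];p=s['ee_pos'];off=np.array([0,.047,.017])
C=np.array([.5245,.004,0])
P=p+R@off; print('P chute x,y,z',(P-C)@xc,(P-C)@yc,P[2])
N=20;w=Ro.from_matrix(R.T@tool(0)).as_rotvec()/N
x0=(P-C)@xc
for i in range(N):
    dx=(-.027-x0)/N; dz=(.143-P[2])/8 if i<8 else 0
    R1=R@Ro.from_rotvec(w).as_matrix()
    d=dx*xc+dz*Z-(R1-R)@off
    print(np.round(R.T@d*1000,1).tolist(),np.round(np.degrees(w),2).tolist()); R=R1;p=p+d
print(p,(p-C)@xc,(p-C)@yc)
E
python3 p.py
```

```text
P chute x,y,z 0.024859326826991972 -0.0022922653762504994 0.129259694064952
[0.0, -3.4, 0.3] [-1.1, 0.0, 0.0]
[0.0, -3.4, 0.2] [-1.1, 0.0, 0.0]
[0.0, -3.3, 0.2] [-1.1, 0.0, 0.0]
[0.0, -3.3, 0.1] [-1.1, 0.0, 0.0]
[0.0, -3.3, 0.1] [-1.1, 0.0, 0.0]
[0.0, -3.3, -0.0] [-1.1, 0.0, 0.0]
[0.0, -3.3, -0.1] [-1.1, 0.0, 0.0]
[0.0, -3.3, -0.1] [-1.1, 0.0, 0.0]
[0.0, -2.8, 1.5] [-1.1, 0.0, 0.0]
[0.0, -2.9, 1.4] [-1.1, 0.0, 0.0]
[0.0, -2.9, 1.4] [-1.1, 0.0, 0.0]
[0.0, -2.9, 1.4] [-1.1, 0.0, 0.0]
[0.0, -2.9, 1.3] [-1.1, 0.0, 0.0]
[0.0, -2.9, 1.3] [-1.1, 0.0, 0.0]
[0.0, -2.9, 1.2] [-1.1, 0.0, 0.0]
[0.0, -2.9, 1.2] [-1.1, 0.0, 0.0]
[0.0, -2.9, 1.1] [-1.1, 0.0, 0.0]
[0.0, -2.9, 1.1] [-1.1, 0.0, 0.0]
[0.0, -2.9, 1.0] [-1.1, 0.0, 0.0]
[0.0, -2.9, 1.0] [-1.1, 0.0, 0.0]
[0.4508211 0.0112577 0.16     ] -0.07399999999999994 -0.0022922653762504743
```

arm_command(xyz=[[0, -3.4, 0], [0, -3.4, 0], [0, -3.3, 0], [0, -3.3, 0], [0, -3.3, 0], [0, -3.3, 0], [0, -3.3, 0], [0, -3.3, 0], [0, -2.8, 1.5], [0, -2.9, 1.4]], delta_rot=[[-1.1, 0, 0], [-1.1, 0, 0], [-1.1, 0, 0], [-1.1, 0, 0], [-1.1, 0, 0], [-1.1, 0, 0], [-1.1, 0, 0], [-1.1, 0, 0], [-1.1, 0, 0], [-1.1, 0, 0]])

```text
time: 9.1
ee_pos: [0.4805, 0.0073, 0.1691]
orientation: [[0.128, 0.974, -0.189], [0.992, -0.125, 0.024], [0.0, -0.19, -0.982]]
contact_force: [0.8, -0.0, -0.9]
finger_gap: 0.999
grip_force: 0.5
```

```bash
python3 p.py | sed -n '1p;$p'; python3 - <<'E'
from h import *
a=stat('w5',.171)['pixels']; b=snap('scene','s5')['pixels'][140:260,270:390]
o=np.zeros((300,790,3),np.uint8);o[:,:480]=cv2.resize(a,(480,300));o[:,485:785]=cv2.resize(b,(300,300));cv2.imwrite('pics/v5.png',o[:,:,::-1])
E
```

```text
P chute x,y,z -0.0011039286193877602 -0.0023342191796157296 0.14343165002354089
[0.4508157 0.0112161 0.16     ] -0.07399999999999982 -0.0023342191796157223
s,y,n -0.09690313795438471 -0.0011420021319678733 -0.018057578295332166 f 1.0623693943731896 0.07247006574938655 -0.578570215839227
dot px 362.1219512195122 239.8390243902439 205 [0.5015 0.0168 0.171 ] along -0.07905015835606163
```

View pics/v5.png

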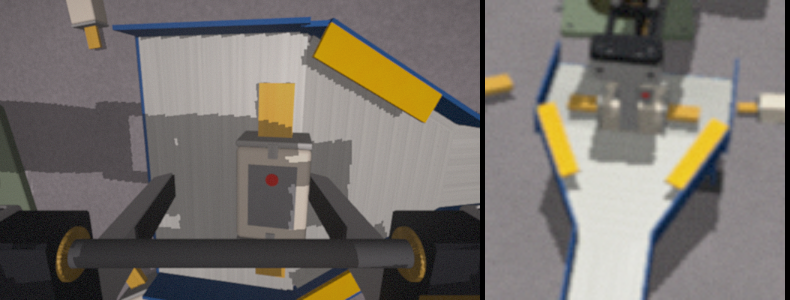

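The fuse is past the crest and onto the tray, still straight. I'll carry on with the second half.

arm_command(xyz=[[0, -2.9, 1.4], [0, -2.9, 1.4], [0, -2.9, 1.3], [0, -2.9, 1.3], [0, -2.9, 1.2], [0, -2.9, 1.2], [0, -2.9, 1.1], [0, -2.9, 1.1], [0, -2.9, 1], [0, -2.9, 1]], delta_rot=[[-1.1, 0, 0], [-1.1, 0, 0], [-1.1, 0, 0], [-1.1, 0, 0], [-1.1, 0, 0], [-1.1, 0, 0], [-1.1, 0, 0], [-1.1, 0, 0], [-1.1, 0, 0], [-1.1, 0, 0]])

```text
time: 10.45
ee_pos: [0.4511, 0.0111, 0.1605]
orientation: [[0.128, 0.992, 0.002], [0.992, -0.128, -0.0], [-0.0, 0.002, -1.0]]
contact_force: [2.3, -0.7, 0.9]
finger_gap: 1.0
grip_force: 0.7
```

```bash
python3 p.py | sed -n '1p;$p'; python3 - <<'E'
from h import *
a=stat('w6',.171)['pixels']; b=snap('scene','s6')['pixels'][140:260,270:390]
print(readout.get_state()['orientation'])
o=np.zeros((300,790,3),np.uint8);o[:,:480]=cv2.resize(a,(480,300));o[:,485:785]=cv2.resize(b,(300,300));cv2.imwrite('pics/v6.png',o[:,:,::-1])
E
```

```text
P chute x,y,z -0.02667333466876235 -0.0023588624359566213 0.14361637553959294
[0.45081252 0.01119166 0.16      ] -0.074 -0.002358862435956615
s,y,n -0.12123692221522134 -0.00117361434918036 -0.037084266030807764 f 1.820256873215689 -0.4186996621752916 1.7073434753797767
dot px 374.2786069651741 243.5820895522388 201 [0.4763 0.0201 0.171 ] along -0.10446291379025802
[[ 0.1276  0.9918 -0.0004]
 [ 0.9918 -0.1276  0.0001]
 [ 0.0001 -0.0004 -1.    ]]
```

View pics/v6.png

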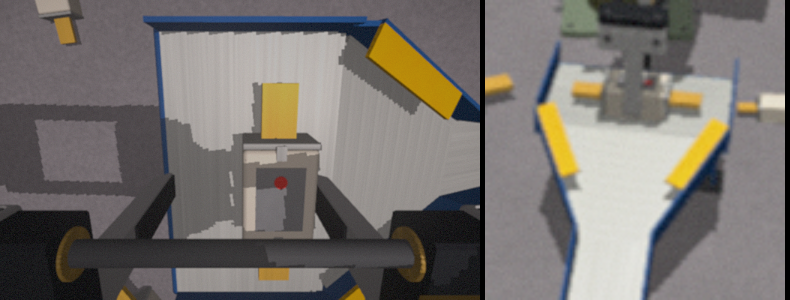

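It lies flat on the tray with its centre about 50 mm behind the crest. I'll centre the gripper over it (letting the fuse rest untouched), then close.

arm_command(xyz=[[0, 4, 0], [0, 4, 0], [0, 4, 0], [0, 4, 0], [0, 4, 0], [0, 4, 0], [0, 0, 0], [0, 0, 0], [0, 0, 0], [0, 0, 0]], delta_rot=[[0, 0, 0], [0, 0, 0], [0, 0, 0], [0, 0, 0], [0, 0, 0], [0, 0, 0], [0, 0, 0], [0, 0, 0], [0, 0, 0], [0, 0, 0]])

```text
time: 11.8
ee_pos: [0.4748, 0.0081, 0.1605]
orientation: [[0.128, 0.992, 0.0], [0.992, -0.128, -0.0], [-0.0, 0.0, -1.0]]
contact_force: [-0.5, 0.6, -0.2]
finger_gap: 1.001
grip_force: 0.0
```

arm_command(xyz=[[0, 0, 0], [0, 0, 0], [0, 0, 0], [0, 0, 0], [0, 0, 0], [0, 0, 0], [0, 0, 0], [0, 0, 0], [0, 0, 0], [0, 0, 0]], delta_rot=[[0, 0, 0], [0, 0, 0], [0, 0, 0], [0, 0, 0], [0, 0, 0], [0, 0, 0], [0, 0, 0], [0, 0, 0], [0, 0, 0], [0, 0, 0]], claw=0)

```text
time: 13.05
ee_pos: [0.4747, 0.0081, 0.1604]
orientation: [[0.128, 0.992, -0.0], [0.992, -0.128, 0.0], [0.0, -0.0, -1.0]]
contact_force: [-0.9, 0.8, 1.5]
finger_gap: 0.483
grip_force: 30.0
```

arm_command(xyz=[[0, 0, -1], [0, 0, -3], [0, 0, -5], [0, 0, -8], [0, 0, -10], [0, 0, -12], [0, 0, -12], [0, 0, -10], [0, 0, -6], [0, 0, -3]], delta_rot=[[0, 0, 0], [0, 0, 0], [0, 0, 0], [0, 0, 0], [0, 0, 0], [0, 0, 0], [0, 0, 0], [0, 0, 0], [0, 0, 0], [0, 0, 0]])

```text
time: 14.3
ee_pos: [0.475, 0.008, 0.2308]
orientation: [[0.128, 0.992, 0.0], [0.992, -0.128, -0.0], [0.0, 0.0, -1.0]]
contact_force: [0.3, 0.2, -3.9]
finger_gap: 0.484
grip_force: 30.0
```

```bash
python3 - <<'E'
from h import *
stat('w7',.241); s=readout.get_state(); print(s['ee_pos'],s['finger_gap'],s['grip_force'],s['contact_force'])
# tray: yaw and centre
T=pickle.load(open('pics/top0.pkl','rb'));t=np.array([onz(T,*q,.036)[:2] for q in [(137.5,192),(230,194),(133,257.5),(225.5,259.5)]])
y=t[0]-t[1]+t[2]-t[3]; x=t[0]-t[2]+t[1]-t[3]
ty=np.arctan2(y[1],y[0])-np.pi/2; print('tray yaw',np.degrees(ty),np.degrees(np.arctan2(x[1],x[0])),t.mean(0))
yaw=np.arctan2(x[1],x[0]); m=t.mean(0)
rows([m[0],m[1],.235],tool(0,yaw))
E
```

```text
s,y,n -0.12525316287332025 -0.0011555993198620355 0.037072781295695884 f 1.7210335976087598 0.2408067522456717 -3.4965935762967018
dot px 320.5458515283843 243.48034934497818 229 [0.476  0.0201 0.241 ] along -0.10475942998072278
[0.475  0.008  0.2309] 0.4877927253478522 29.99886453151703 [-0.0373  0.4775 -3.9126]
tray yaw -1.1547594306316393 -1.6230382447001022 [0.4573 0.3294]
[31.6, -5.9, -0.4] [0.0, 0.0, -0.57]
[31.7, -5.6, -0.4] [0.0, 0.0, -0.57]
[31.8, -5.2, -0.4] [0.0, 0.0, -0.57]
[31.8, -4.9, -0.4] [0.0, 0.0, -0.57]
[31.9, -4.6, -0.4] [0.0, 0.0, -0.57]
[31.9, -4.3, -0.4] [0.0, 0.0, -0.57]
[31.9, -4.0, -0.4] [0.0, 0.0, -0.57]
[32.0, -3.6, -0.4] [0.0, 0.0, -0.57]
[32.0, -3.3, -0.4] [0.0, 0.0, -0.57]
[32.0, -3.0, -0.4] [0.0, 0.0, -0.57]
```

It is gripped (45.6 mm opening, about 0.4 kg) and clear. Now across to the tray.

arm_command(xyz=[[12, -2.5, 0], [24, -4.5, 0], [36, -6, 0], [42, -7, 0], [45, -6.5, 0], [45, -6, 0], [42, -5, 0], [36, -4, 0], [24, -2, 0], [13, -1, 0]], delta_rot=[[0, 0, -0.6], [0, 0, -0.6], [0, 0, -0.6], [0, 0, -0.6], [0, 0, -0.6], [0, 0, -0.6], [0, 0, -0.6], [0, 0, -0.6], [0, 0, -0.6], [0, 0, -0.6]])

```text
time: 15.6
ee_pos: [0.4552, 0.3313, 0.2296]
orientation: [[0.021, 1.0, -0.002], [1.0, -0.021, -0.0], [-0.001, -0.002, -1.0]]
contact_force: [0.1, -1.2, -3.3]
finger_gap: 0.488
grip_force: 30.0
```

arm_command(xyz=[[0, 0, 6], [0, 0, 12], [0, 0, 18], [0, 0, 20], [0, 0, 20], [0, 0, 18], [0, 0, 14], [0, 0, 8], [0, 0, 4], [0, 0, 0]], delta_rot=[[0, 0, 0], [0, 0, 0], [0, 0, 0], [0, 0, 0], [0, 0, 0], [0, 0, 0], [0, 0, 0], [0, 0, 0], [0, 0, 0], [0, 0, 0]])

```text
time: 16.85
ee_pos: [0.4565, 0.3299, 0.1106]
orientation: [[0.023, 1.0, 0.0], [1.0, -0.023, 0.0], [0.0, 0.0, -1.0]]
contact_force: [0.7, -0.0, -4.9]
finger_gap: 0.483
grip_force: 30.0
```

```bash
python3 - <<'E'
from h import *
np.set_printoptions(precision=4,suppress=True)
s=readout.get_state(); print(s['ee_pos'],s['orientation'],s['contact_force'],s['finger_gap'])
a=snap('wrist','w8')['pixels']; b=snap('top','t8')['pixels'][170:290,110:260]
o=np.zeros((300,790,3),np.uint8);o[:,:480]=cv2.resize(a,(480,300));o[:240,485:785]=cv2.resize(b,(300,240));cv2.imwrite('pics/v8.png',o[:,:,::-1])
E
```

```text
[0.4565 0.3299 0.1106] [[ 0.0233  0.9997  0.0004]
 [ 0.9997 -0.0233  0.0002]
 [ 0.0002  0.0004 -1.    ]] [ 0.6616 -0.0351 -4.926 ] 0.4834904911845506
```

View pics/v8.png

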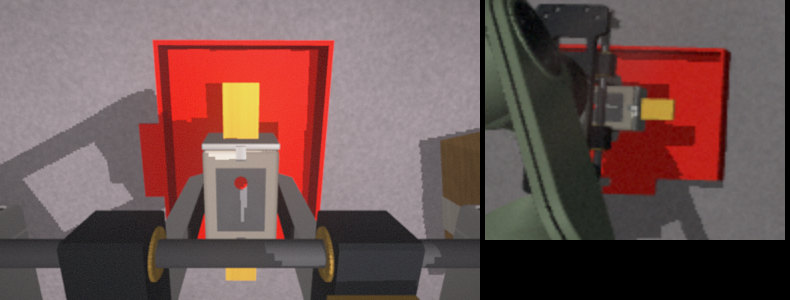

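The fuse hangs centred over the red tray and parallel to its sides. I'll lower it, slowly at the end.

arm_command(xyz=[[0, 0, 6], [0, 0, 12], [0, 0, 14], [0, 0, 14], [0, 0, 12], [0, 0, 9], [0, 0, 6], [0, 0, 4], [0, 0, 2], [0, 0, 1]], delta_rot=[[0, 0, 0], [0, 0, 0], [0, 0, 0], [0, 0, 0], [0, 0, 0], [0, 0, 0], [0, 0, 0], [0, 0, 0], [0, 0, 0], [0, 0, 0]])

```text
time: 18.2
ee_pos: [0.4566, 0.3299, 0.0307]
orientation: [[0.023, 1.0, 0.001], [1.0, -0.023, 0.0], [0.0, 0.001, -1.0]]
contact_force: [0.1, -0.0, -3.7]
finger_gap: 0.486
grip_force: 30.0
```

arm_command(xyz=[[0, 0, 0.3], [0, 0, 0.3], [0, 0, 0.3], [0, 0, 0.3], [0, 0, 0.3], [0, 0, 0.3], [0, 0, 0.2], [0, 0, 0], [0, 0, 0], [0, 0, 0]], delta_rot=[[0, 0, 0], [0, 0, 0], [0, 0, 0], [0, 0, 0], [0, 0, 0], [0, 0, 0], [0, 0, 0], [0, 0, 0], [0, 0, 0], [0, 0, 0]])

```text
time: 19.45
ee_pos: [0.4563, 0.3298, 0.0285]
orientation: [[0.023, 1.0, 0.0], [1.0, -0.023, 0.0], [0.0, 0.0, -1.0]]
contact_force: [1.2, -0.1, -3.9]
finger_gap: 0.484
grip_force: 30.0
```

Not touching yet: the wrist still carries the full weight, with about 1 mm to go.

arm_command(xyz=[[0, 0, 0.2], [0, 0, 0.2], [0, 0, 0.2], [0, 0, 0.2], [0, 0, 0.2], [0, 0, 0], [0, 0, 0], [0, 0, 0], [0, 0, 0], [0, 0, 0]], delta_rot=[[0, 0, 0], [0, 0, 0], [0, 0, 0], [0, 0, 0], [0, 0, 0], [0, 0, 0], [0, 0, 0], [0, 0, 0], [0, 0, 0], [0, 0, 0]])

```text
time: 20.7
ee_pos: [0.4563, 0.3297, 0.0275]
orientation: [[0.023, 1.0, 0.0], [1.0, -0.023, 0.0], [0.0, 0.0, -1.0]]
contact_force: [0.2, -0.2, -3.0]
finger_gap: 0.489
grip_force: 30.0
```

arm_command(xyz=[[0, 0, 0.2], [0, 0, 0.2], [0, 0, 0.2], [0, 0, 0], [0, 0, 0], [0, 0, 0], [0, 0, 0], [0, 0, 0], [0, 0, 0], [0, 0, 0]], delta_rot=[[0, 0, 0], [0, 0, 0], [0, 0, 0], [0, 0, 0], [0, 0, 0], [0, 0, 0], [0, 0, 0], [0, 0, 0], [0, 0, 0], [0, 0, 0]])

```text
time: 21.95
ee_pos: [0.4563, 0.3298, 0.0274]
orientation: [[0.023, 1.0, -0.0], [1.0, -0.023, -0.0], [-0.0, -0.0, -1.0]]
contact_force: [-2.8, -2.7, 5.5]
finger_gap: 0.483
grip_force: 30.0
```

It has touched down. I'll open partway and rise.

arm_command(xyz=[[0, 0, 0], [0, 0, 0], [0, 0, 0], [0, 0, 0], [0, 0, 0], [0, 0, 0], [0, 0, 0], [0, 0, 0], [0, 0, 0], [0, 0, 0]], delta_rot=[[0, 0, 0], [0, 0, 0], [0, 0, 0], [0, 0, 0], [0, 0, 0], [0, 0, 0], [0, 0, 0], [0, 0, 0], [0, 0, 0], [0, 0, 0]], claw=0.75)

```text
time: 23.2
ee_pos: [0.4563, 0.3298, 0.0268]
orientation: [[0.023, 1.0, -0.0], [1.0, -0.023, 0.0], [0.0, -0.0, -1.0]]
contact_force: [-0.4, -1.0, -0.0]
finger_gap: 0.75
grip_force: 0.0
```

arm_command(xyz=[[0, 0, -3], [0, 0, -8], [0, 0, -15], [0, 0, -22], [0, 0, -25], [0, 0, -25], [0, 0, -22], [0, 0, -15], [0, 0, -10], [0, 0, -5]], delta_rot=[[0, 0, 0], [0, 0, 0], [0, 0, 0], [0, 0, 0], [0, 0, 0], [0, 0, 0], [0, 0, 0], [0, 0, 0], [0, 0, 0], [0, 0, 0]])

```text
time: 24.45
ee_pos: [0.4563, 0.3298, 0.1773]
orientation: [[0.023, 1.0, 0.0], [1.0, -0.023, 0.0], [0.0, 0.0, -1.0]]
contact_force: [0.1, 0.4, -0.3]
finger_gap: 0.748
grip_force: 0.0
```

```bash
python3 - <<'E'
from h import *
a=snap('wrist','w9')['pixels']; b=snap('scene','s9')['pixels'][140:330,130:500]
o=np.zeros((300,790,3),np.uint8);o[:225,:360]=cv2.resize(a,(360,225));o[:216,365:786]=cv2.resize(b,(421,216));cv2.imwrite('pics/v9.png',o[:230,:,::-1])
print(readout.get_state()['contact_force'])
E
```

```text
[-0.42955928 -0.24513558 -0.45995792]
```

View pics/v9.png

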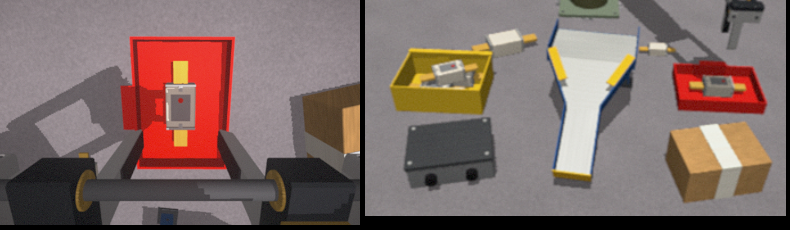

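The fuse lies flat and centred in the red tray, label up. The gripper is clear and the other stock has not moved.

```bash
python3 -c "
from bench import r
print(r.job_done())"
```

```text
the job is handed in; nothing more can be done
None
```

I pushed the jammed fuse link back up onto the loading tray with light force, lifted it out, and released it flat inside the red quarantine tray. The other stock was not touched, and I handed the job in at about 24.5 s; the hand-in returned no verdict.

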